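Set the roller gap of a bench leather splitter

TASK

Set the roller gap on the leather splitter: wind its handwheel clockwise (seen from the handle side) until you feel it come hard against its stop, then back it off a quarter of a turn. Let go of the handle, and leave the glue bottle and the wax jar beside the machine standing upright.

Things in the scene. Friction and masses are not known exactly. Their poses are not given: they have to be found in the camera images.
- splitter: bench leather splitter, a grey cast machine bolted to the table, base 190 x 250 mm, bridge about 150 mm high. Origin: centre of the underside of its base. Its -x side is its front (operator side). Its screw rises from the bridge, leaning 29 deg (0.50 rad) from vertical towards the front, and carries the handwheel
- lamp (a point): centre of a slim lamp bar fixed above and behind the wheel, 25 mm deep along the machine's x, 130 mm wide along its y, 18 mm high, on a thin post behind it; axes as the machine's. A gripper held vertical fouls it when the handle is at the rear; one in line with the screw clears it
- wheel_centre (a point): centre of the dark steel handwheel (rim 136 mm across at its centre line, 14 mm thick, three spokes, hub standing 11 mm out), on the screw axis in the plane of the rim, 191 mm above the table. z points along the screw, out on the handle side (up and to the front); x points to the foot of the crank handle. It turns with the wheel
- crank_grip (a point): mid-grip of the wooden crank handle, 26 mm in diameter, square to the wheel, 68 mm from the screw axis, from 11 to 72 mm out from the rim plane. The point is on the handle's axis, 44 mm out. z points along the handle, away from the wheel; x and y mean nothing: the handle spins freely about its own axis, so it can be gripped and carried round without turning the tool
- wheel (a joint): handwheel angle in rad over several turns, growing clockwise seen from the handle side (the roller goes down 4 mm a turn). Its zero is arbitrary; the stop is hard, 1.1 to 2.5 turns clockwise of where the wheel starts, and must be felt. The screw has steady friction of about 0.15 N m (2 N at the handle) both ways, and stays where it is left
- glue_bottle: white plastic bottle, 52 mm in diameter, 125 mm high, standing loose on the table by the machine's left (+y) side. Origin: centre of its underside, z up
- wax_jar: amber glass jar with a white lid, 68 mm in diameter, 70 mm high, standing loose on the table in front of the machine, towards its right (-y). Origin: centre of its underside, z up
Mind the look-alikes: they are no part of the job. Of the things shaped like the wax_jar, the amber one is meant. What is shaped like the glue_bottle but purple is not meant.

How it is judged:
By the outcome, as a careful person would: the job done as asked, in the order asked, and still so for the second after the job is handed in, with the robot touching nothing.
It also fails if it takes over 72 s, if anything falls off the work surface, if the arm or the gripper's body presses on something with over 40 N, if the wrist force passes 120 N, or if a joint passes its speed limit or range.

ROBOT

A 6-joint arm with a two-finger parallel gripper is mounted at the origin on the work surface. World frame = base frame: x ahead of the robot, y to its left, z up, the work surface at z = 0. Lengths are in m, angles in rad, forces in N, time in s.
With the tool pointing down it reaches from about 0.375 to 0.9 m from the base axis. Payload 3.1 kg.
Tool frame: the origin (TCP) lies midway between the tips of the shut fingers; the grasp point (between the pads) lies 19 mm behind it; z points along the fingers, y is the direction in which the jaws open and shut (so a half turn about z gives the same grasp; the last joint's range is limited). The gripper opens to 87 mm and grips with 3 to 60 N. Pads are 19 mm wide; open, the fingers measure 117 mm over their backs; the gripper's body (75 mm by 190 mm) begins 51 mm behind the grasp point.
Start: joints at [1.05, 0.527, 1.433, -0, 1.181, -0.178], TCP at [0.209, 0.589, 0.223] pointing down, gripper open.
Joint ranges: [-3.08, 3.08], [-0.75, 2.2], [0.22, 2.44], [-1.43, 4.57], [0, 2.65], [-2.85, 2.85]. Speed limits (rad/s): [2.79, 2.79, 3.14, 3.14, 3.14, 3.14].

INTERFACE

Orientations are given as a unit quaternion [x, y, z, w].
In Python, from rig import robot gives the robot as it stands.
- The arm moves only by the tool move_arm, never from a script. Its argument "rows" is one flat list of numbers, 7 for each row, row after row: the shift along the world's x, y, z in mm, then the turn, a rotation vector about the world's x, y, z in rad, then the closure, from 0 (fully open) to 1 (shut). A call has 1 to 12 rows; each row shifts and turns the commanded pose from where the row before left it; what a row does not reach is not made up. A row lasts 1/10 s, in which the tool goes at most 50 mm and 8.59 degrees, less where a joint would pass 70% of its speed; a pose out of reach is approached as far as the arm can. A call with a gripper value outside its range is refused whole. The fingers move at their own pace and stop on an object; "grip_force" is the grip in N (left out, the last holds). Time passes only in rows, so rows that do not move let the fingers close. It gives the time, the measured TCP pose, the force and the opening at its end, in the units of the state.
- robot.get_obs(): the state, without advancing time (a new reading comes with each control period).
- robot.camera(name): name is "scene" or "top" or "wrist"; returns a dict with "color" (480x640x3 uint8, red, green, blue), "z_map" (480x640 float32, m along the optical axis (not along the pixel's ray), 0 where there is no reading), "camera_matrix" (3x3 intrinsics, pixels), "R" (3x3) and "t" (3): a world point X has camera coordinates R X + t; the wrist camera has in their place "tool_from_camera" (4x4, takes a point from camera to tool coordinates, whose origin is the TCP and whose axes are the flange's). Camera axes: x right, y down, z forward; pixel columns grow to the right and rows downward; lengths in m; the calibration is good to about 2 mm. A picture is of the moment at which its call begins: read the wrist's pose just before it.
- robot.hand_in(): hands the job in, once; it reports no verdict.
Trained networks look in the newest picture that a camera, given by its name, has taken for a name from the list of things; names that differ only in an ending like _2 or _b are one class to them, and where a whole thing is asked for, a point or a joint stands for the part that bears it (a point fixed in the world has none). Each returns a list of dicts, best first, with "conf" (0 to 1); they miss things now and then, are a little off and sometimes report something else, mostly with a low value. They report only what shows in the picture. A call takes as long as a camera call. They do not tell look-alikes from the thing itself.
- robot.search_frame(camera, thing): "at" ([column, row] in pixels, amid what is visible of it).
- robot.spot_point(camera, thing): "at" ([column, row] in pixels: a listed point, or the origin of a listed thing).
The state is a dict: "time": time; "q": joint angles; "joint_velocities": joint speeds; "joint_torque": joint torques, N m; "position": TCP position; "tool_rot": TCP orientation; "ft_force": force on the tool from outside, world axes, zero at the start; "moment": the same for the moment, N m; "grip_width": finger opening in m.
Only numpy, scipy, OpenCV 4.12 (cv2) and the standard library are available. Lean on these libraries where they do the work, as an engineer would, in place of code of your own. Each camera call takes 0.05 s, during which the arm holds its last target.

## Working session

There is one attempt and no reset: what is moved stays moved. The work goes in short steps, Python scripts to look and compute and a tool call to move; the robot and the scene stay as the last step left them, time stands still between calls to the robot, and variables do not carry over. Pictures are saved under pics/ and viewed, and the job is handed in when it is done.

Besides the shell and the picture viewer there is one more tool, called after ">>>" in YAML: its name, and indented under it one key for each argument. move_arm: Moves the arm, as the interface text tells. Its arguments: {"type":"object","properties":{"rows":{"type":"array","items":{"type":"number"}},"grip_force":{"type":"number"}},"required":["rows"]}

```bash
ls; mkdir -p pics; python3 - <<'E'
from rig import robot
import cv2,numpy as np
o=robot.get_obs();print(o)
for c in ["scene","top"]:
    p=robot.camera(c);cv2.imwrite(f"pics/{c}0.png",p["color"][:,:,::-1]);np.savez(f"{c}0.npz",**p)
    print(c,p["camera_matrix"],p["R"],p["t"])
    for n in ["splitter","glue_bottle","wax_jar"]: print(n,robot.search_frame(c,n))
    for n in ["lamp","wheel_centre","crank_grip","splitter","glue_bottle","wax_jar"]: print(n,robot.spot_point(c,n))
E
```

```text
pics
{'time': 0.0, 'q': array([ 1.05051990e+00,  5.28490585e-01,  1.43388280e+00,  6.55428989e-06,
        1.18137827e+00, -1.78512730e-01]), 'joint_velocities': array([-0.00066278,  0.0006945 ,  0.0016414 ,  0.00010066,  0.00161343,
        0.00125309]), 'joint_torque': array([-2.45559793e-03, -4.40048826e+01, -1.76587880e+01,  6.32289983e-02,
        5.81479899e-02, -1.44207370e-04]), 'position': array([0.20908328, 0.58822741, 0.22156282]), 'tool_rot': array([ 1.70052548e-01,  9.85434404e-01, -1.01324332e-03, -3.72392973e-04]), 'ft_force': array([ 0.50904338, -0.07234386, -0.53361198]), 'moment': array([-0.07690313,  0.02413852, -0.01919873]), 'grip_width': 0.08702918641377515}
scene [[541.85810537   0.         318.02929753]
 [  0.         541.85810537 246.6963059 ]
 [  0.           0.           1.        ]] [[-0.24428274  0.96968785 -0.00560586]
 [ 0.82782009  0.20552589 -0.52198947]
 [-0.5050147  -0.13215366 -0.85293351]] [ 0.1401642  -0.2663905   1.60269521]
splitter [{'at': [360.9, 338.3], 'conf': 0.94}]
glue_bottle [{'at': [422.4, 298.1], 'conf': 0.56}]
wax_jar [{'at': [301.3,
[... 831 characters left out ...]
litter [{'at': [262.8, 213.5], 'conf': 0.76}]
glue_bottle [{'at': [214.1, 323.3], 'conf': 0.79}, {'at': [212.7, 280.6], 'conf': 0.68}]
wax_jar [{'at': [326.2, 272.0], 'conf': 0.96}, {'at': [362.6, 321.3], 'conf': 0.79}, {'at': [304.2, 320.4], 'conf': 0.58}]
lamp [{'at': [225.0, 169.0], 'conf': 0.65}]
wheel_centre [{'at': [266.6, 220.9], 'conf': 0.86}, {'at': [213.9, 276.4], 'conf': 0.28}]
crank_grip [{'at': [278.2, 259.2], 'conf': 0.52}]
splitter [{'at': [268.1, 219.4], 'conf': 0.66}]
glue_bottle [{'at': [217.6, 321.6], 'conf': 0.9}, {'at': [212.9, 276.7], 'conf': 0.72}]
wax_jar [{'at': [362.8, 325.6], 'conf': 0.83}, {'at': [327.5, 274.8], 'conf': 0.65}, {'at': [305.3, 315.7], 'conf': 0.61}]
```

```bash
python3 - <<'E'
import cv2
a=cv2.imread("pics/scene0.png")[190:430,230:510];b=cv2.imread("pics/top0.png")[120:370,150:420]
cv2.imwrite("pics/scene0c.png",cv2.resize(a,None,fx=2.5,fy=2.5,interpolation=3)[:600]);cv2.imwrite("pics/top0c.png",cv2.resize(b,None,fx=2.4,fy=2.4,interpolation=3))
E
```

```text
(no output)
```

View pics/scene0.png

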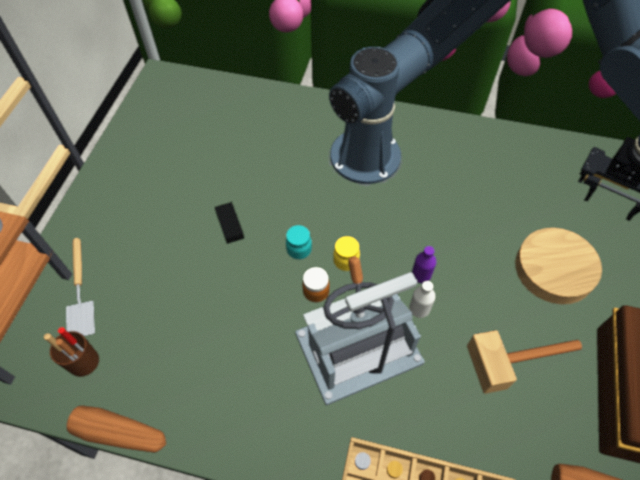

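View pics/scene0c.png

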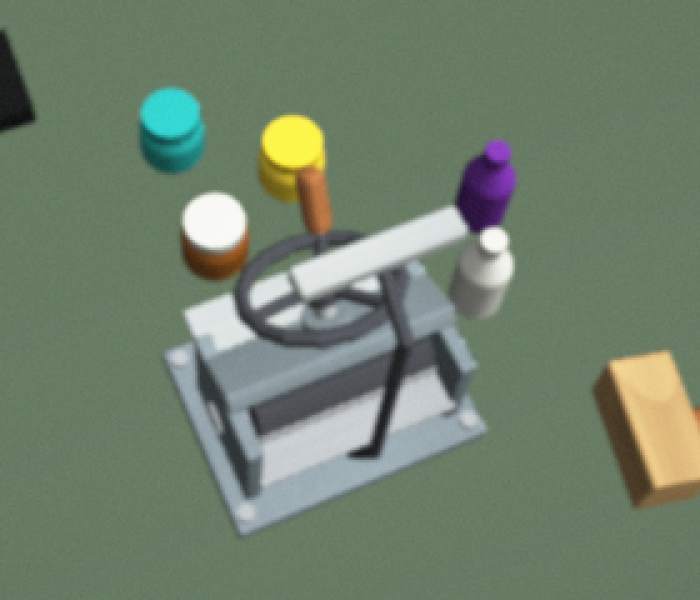

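View pics/top0c.png

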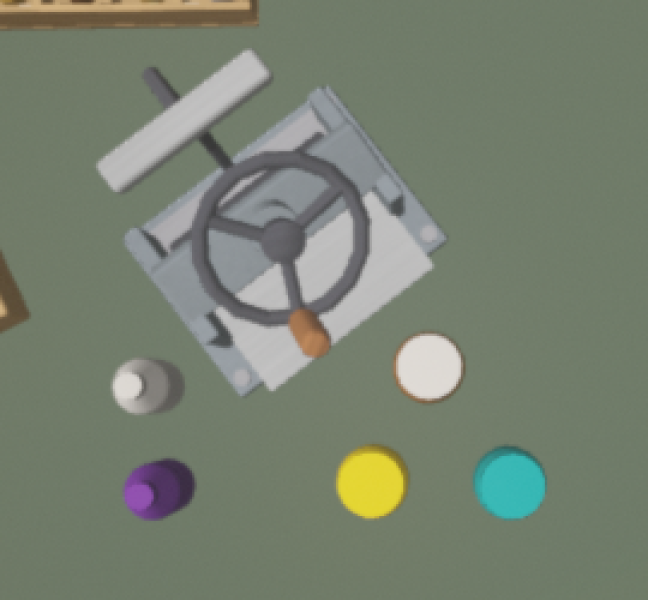

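```bash
cat > h.py <<'E'
import numpy as np,cv2
def ld(c): return dict(np.load(c+".npz"))
def pts(p,mask):
    v,u=np.nonzero(mask&(p["z_map"]>0)); z=p["z_map"][v,u];K=p["camera_matrix"]
    c=np.c_[(u-K[0,2])*z/K[0,0],(v-K[1,2])*z/K[1,1],z]
    return (c-p["t"])@p["R"],u,v
def ray(p,uv):
    K=p["camera_matrix"];d=np.array([(uv[0]-K[0,2])/K[0,0],(uv[1]-K[1,2])/K[1,1],1.])
    return -p["R"].T@p["t"],p["R"].T@d/np.linalg.norm(d)
def tri(p1,a,p2,b):
    o1,d1=ray(p1,a);o2,d2=ray(p2,b)
    s=np.linalg.lstsq(np.c_[d1,-d2],o2-o1,rcond=None)[0]
    q1=o1+s[0]*d1;q2=o2+s[1]*d2
    return (q1+q2)/2,np.linalg.norm(q1-q2)
def proj(p,X):
    c=p["R"]@X+p["t"];return (p["camera_matrix"]@(c/c[2]))[:2]
E
python3 - <<'E'
from h import *
np.set_printoptions(precision=4,suppress=True)
s=ld("scene0");t=ld("top0")
for n,a,b in [("wheel",[359,301.6],[266.6,220.9]),("grip",[358.2,267.4],[278.2,259.2]),("lamp",[380,288.8],[225,169]),("glue",[417.6,306.3],[217.6,280]),("jar",[317.1,292.4],[327.5,274.8]),("split",[359.9,349.1],[268.1,219.4])]:
    print(n,tri(s,a,t,b))
for nm,p in (("top",t),("scene",s)):
    hsv=cv2.cvtColor(p["color"],cv2.COLOR_RGB2HSV)
    W,_,_=pts(p,np.ones((480,640),bool)) 
    box=np.zeros((480,640),bool)
    if nm=="top": box[180:275,225:310]=1
    else: box[230:340,310:400]=1
    org=box&(hsv[...,1]>120)&(hsv[...,0]<15)
    P,u,v=pts(p,org);k=(P[:,2]>.18);P=P[k];print(nm,"handle",len(P),P.mean(0),P.min(0),P.max(0), u[k].min(),u[k].max(),v[k].min(),v[k].max())
    dk=box&(hsv[...,2]<95)&(hsv[...,1]<90)
    P,u,v=pts(p,dk);P=P[(P[:,2]>.13)&(P[:,2]<.26)]
    # ransac plane
    rng=np.random.default_rng(0);best=0
    for _ in range(500):
        a,b,c=P[rng.choice(len(P),3,replace=False)];n=np.cross(b-a,c-a);l=np.linalg.norm(n)
        if l<1e-5: continue
        n/=l
        k=abs((P-a)@n)<.003
        if k.sum()>best: best=k.sum();K=k
    Q=P[K];m=Q.mean(0);n=np.linalg.svd(Q-m)[2][2];n*=np.sign(n[2])
    print("plane",len(P),best,n,"tilt",np.degrees(np.arccos(n[2])),"yaw",np.degrees(np.arctan2(-n[1],-n[0])))
    e=np.cross(n,[0,0,1]);e/=np.linalg.norm(e);f=np.cross(n,e)
    xy=(Q-m)@np.c_[e,f]
    c=np.zeros(2);R=.068
    from scipy.optimize import least_squares
    r=least_squares(lambda c:np.clip(np.hypot(*(xy-c[:2]).T)-.068,-.03,.03),[0,0],loss="soft_l1",f_scale=.004)
    print("centre",m+r.x[0]*e+r.x[1]*f)
    # lamp
    if nm=="top":
        lm=np.zeros((480,640),bool);lm[135:205,185:268]=1
        P,u,v=pts(p,lm);k=(P[:,2]>.22);P=P[k];print("lamp",len(P),P.mean(0),P.min(0),P.max(0))
        q=(P-P.mean(0))[:,:2];_,S,V=np.linalg.svd(q,full_matrices=False);print(V)
        for nm2,bx in (("glue",[262,300,190,232]),("jar",[255,290,308,346])):
            lm=np.zeros((480,640),bool);lm[bx[0]:bx[1],bx[2]:bx[3]]=1
            P,u,v=pts(p,lm);P=P[P[:,2]>.03];print(nm2,P.min(0),P.max(0),P.mean(0))
E
```

```text
wheel (array([0.5643, 0.0872, 0.1981]), np.float64(0.0004744678498151561))
grip (array([0.4886, 0.0669, 0.205 ]), np.float64(0.004788737777415929))
lamp (array([0.624 , 0.1276, 0.3902]), np.float64(0.004033498026133072))
glue (array([0.4525, 0.2218, 0.0136]), np.float64(0.0007627894439592788))
jar (array([ 0.461 , -0.0308, -0.0155]), np.float64(0.00020229000737128388))
split (array([0.5915, 0.1063, 0.0037]), np.float64(0.0014441921640177518))
top handle 162 [0.489  0.0639 0.2162] [0.4736 0.0483 0.1826] [0.5082 0.0806 0.2297] 271 286 250 267
plane 551 417 [-0.3857 -0.2889  0.8762] tilt 28.812576700980088 yaw 36.83748504787771
centre [0.5659 0.081  0.1942]
lamp 1821 [0.6233 0.1273 0.3597] [0.5764 0.0712 0.2206] [0.6709 0.1864 0.3912]
[[-0.5842  0.8116]
 [ 0.8116  0.5842]]
glue [0.4258 0.202  0.0303] [0.4765 0.2524 0.1301] [0.451  0.2204 0.0888]
jar [ 0.4326 -0.0656  0.0304] [ 0.4982 -0.0001  0.0753] [ 0.4642 -0.0324  0.064 ]
scene handle 235 [0.4974 0.0651 0.2087] [0.475  0.0493 0.1805] [0.5127 0.0808 0.2329] 350 361 257 282
plane 650 412 [-0.3795 -0.2672  0.8858] tilt 27.654613268365434 yaw 35.147717257610694
centre [0.5697 0.0836 0.1981]
```

```bash
cat > fit.py <<'E'
from h import *
from scipy.optimize import least_squares
def axes(yaw,tilt=.5):
    n=np.array([-np.sin(tilt)*np.cos(yaw),-np.sin(tilt)*np.sin(yaw),np.cos(tilt)])
    a=np.array([np.cos(tilt)*np.cos(yaw),np.cos(tilt)*np.sin(yaw),np.sin(tilt)]) # rear
    b=np.cross(n,a)  # left
    return n,a,b
def fit(D,H,c0,yaw0,ph0):
    def res(x):
        n,a,b=axes(x[3]);c=x[:3]
        q=D-c;h=q@n;r=np.hypot(q@a,q@b)
        d=np.hypot(r-.068,h)-.007
        g=c+.068*(np.cos(x[4])*a+np.sin(x[4])*b)
        w=H-g;hh=w@n;rr=np.linalg.norm(w-np.outer(hh,n),axis=1)-.012
        return np.r_[np.clip(d,-.02,.02),np.clip(rr,-.02,.02)]
    r=least_squares(res,[*c0,yaw0,ph0],x_scale=[.01,.01,.01,.1,.1],loss="soft_l1",f_scale=.003)
    return r.x
def clouds(p,box):
    hsv=cv2.cvtColor(p["color"],cv2.COLOR_RGB2HSV)
    B=np.zeros((480,640),bool);B[box[0]:box[1],box[2]:box[3]]=1
    H=pts(p,B&(hsv[...,1]>120)&(hsv[...,0]<15))[0];D=pts(p,B&(hsv[...,2]<95)&(hsv[...,1]<90))[0]
    k=lambda P:P[(P[:,2]>.13)&(P[:,2]<.26)]
    return k(D),k(H)
if __name__=="__main__":
    np.set_printoptions(precision=4,suppress=True)
    t=clouds(ld("top0"),(180,275,225,310));s=clouds(ld("scene0"),(230,340,310,400))
    for D,H in (t,s,(np.r_[t[0],s[0]],np.r_[t[1],s[1]])):
        for ph in (2.4,3.1,3.8):
            x=fit(D,H,[.568,.0825,.191],.637,ph);n,a,b=axes(x[3]);print(x,x[:3]+.068*(np.cos(x[4])*a+np.sin(x[4])*b)+.044*n)
E
python3 fit.py
```

```text
[0.5666 0.0884 0.1926 0.6812 2.7287] [0.4906 0.0619 0.2014]
[0.5666 0.0884 0.1926 0.6812 2.7287] [0.4906 0.0619 0.2014]
[0.5666 0.0883 0.1924 0.6743 3.8   ] [0.5392 0.0131 0.2052]
[0.5677 0.0841 0.1922 0.6628 2.6602] [0.49   0.0634 0.202 ]
[0.5677 0.0841 0.1922 0.6628 2.6602] [0.49   0.0634 0.202 ]
[0.5679 0.0838 0.1923 0.6689 3.8   ] [0.5401 0.0088 0.2051]
[0.5668 0.0875 0.1927 0.6582 2.7246] [0.4901 0.063  0.2015]
[0.5668 0.0876 0.1928 0.6584 2.7255] [0.4901 0.063  0.2016]
[0.5669 0.0876 0.1929 0.6619 3.8   ] [0.5386 0.0128 0.2057]
```

```bash
cat > goal.py <<'E'
from fit import *
from scipy.spatial.transform import Rotation as Ro
C=np.array([.567,.0865,.192]);YAW=.655
def target(out,phi,s=1,C=C,yaw=YAW,rad=.068):
    n,a,b=axes(yaw);p=C+rad*(np.cos(phi)*a+np.sin(phi)*b)+out*n
    return p,Ro.from_matrix(np.c_[-a*s,b*s,-n])
def show(o,out,phi,s=1,**k):
    p,R=target(out,phi,s,**k)
    print("pos",o["position"]*1000,"goal",p*1000,"shift",(p-o["position"])*1000,"rotvec",(R*Ro.from_quat(o["tool_rot"]).inv()).as_rotvec())
E
python3 - <<'E'
from goal import *
from rig import robot
np.set_printoptions(precision=4,suppress=True)
w=robot.camera("wrist");print(w["tool_from_camera"],w["camera_matrix"])
o=robot.get_obs()
for s in (1,-1): show(o,.13,2.71,s)
E
```

```text
[[ 0.0005 -0.9581 -0.2864  0.0784]
 [ 1.      0.0004  0.0003  0.0001]
 [-0.0001 -0.2864  0.9581 -0.1613]
 [ 0.      0.      0.      1.    ]] [[380.3775   0.     322.9797]
 [  0.     380.3775 237.0391]
 [  0.       0.       1.    ]]
pos [209.4476 588.8208 222.552 ] goal [457.2592  38.0742 276.4743] shift [ 247.8116 -550.7466   53.9223] rotvec [ 0.0813 -0.5146  0.9752]
pos [209.4476 588.8208 222.552 ] goal [457.2592  38.0742 276.4743] shift [ 247.8116 -550.7466   53.9223] rotvec [ 0.6007  0.0948 -2.0919]
```

>>> move_arm:
  rows: [20,-44,10,0.0068,-0.0429,0.0813,0,20,-44,10,0.0068,-0.0429,0.0813,0,20,-44,10,0.0068,-0.0429,0.0813,0,20,-44,10,0.0068,-0.0429,0.0813,0,20,-44,10,0.0068,-0.0429,0.0813,0,20,-44,10,0.0068,-0.0429,0.0813,0,20,-44,10,0.0068,-0.0429,0.0813,0,20,-44,10,0.0068,-0.0429,0.0813,0,20,-44,10,0.0068,-0.0429,0.0813,0,20,-44,10,0.0068,-0.0429,0.0813,0,20,-44,10,0.0068,-0.0429,0.0813,0,20,-44,10,0.0068,-0.0429,0.0813,0]

```text
time: 2.25
position: [0.4187, 0.1319, 0.3258]
tool_rot: [-0.25, 0.945, 0.072, 0.199]
ft_force: [-0.0, 0.3, -0.5]
grip_width: 0.0871
```

>>> move_arm:
  rows: [0,0,0,0,0,0,0,0,0,0,0,0,0,0]

```text
time: 2.45
position: [0.4188, 0.1318, 0.3252]
tool_rot: [-0.247, 0.946, 0.072, 0.197]
ft_force: [0.6, 0.6, 0.1]
grip_width: 0.0871
```

```bash
cat > wr.py <<'E'
from goal import *
from rig import robot
import sys
np.set_printoptions(precision=4,suppress=True)
def snap(name):
    o=robot.get_obs();w=robot.camera("wrist");cv2.imwrite(f"pics/{name}.png",w["color"][:,:,::-1])
    Rt=Ro.from_quat(o["tool_rot"]).as_matrix();T=w["tool_from_camera"]
    Rc=Rt@T[:3,:3];tc=Rt@T[:3,3]+o["position"]
    w["R"]=Rc.T;w["t"]=-Rc.T@tc;del w["tool_from_camera"]
    np.savez(name+".npz",**w);return o,w
E
python3 - <<'E'
from wr import *
o,w=snap("w1");print(o["q"],o["ft_force"]);show(o,.13,2.71)
print(robot.spot_point("wrist","crank_grip"),robot.spot_point("wrist","wheel_centre"))
D,H=clouds(w,(0,480,0,640));print(len(D),len(H))
x=fit(D,H,C,YAW,2.71);print(x)
for u in (target(.044,2.71)[0],C): print(proj(w,u))
E
```

```text
[-0.1638 -0.0243  1.9975  0.3767  0.8908 -2.4421] [0.5921 0.6229 0.1424]
pos [418.7626 131.8375 325.1757] goal [457.2592  38.0742 276.4743] shift [ 38.4966 -93.7633 -48.7014] rotvec [ 0.0105 -0.0868  0.1351]
[{'at': [191.0, 197.4], 'conf': 0.61}] [{'at': [191.2, 264.1], 'conf': 0.82}]
3170 1041
[0.5688 0.0872 0.1907 0.6672 2.7014]
[190.7203 199.4841]
[192.623 265.448]
```

View pics/w1.png

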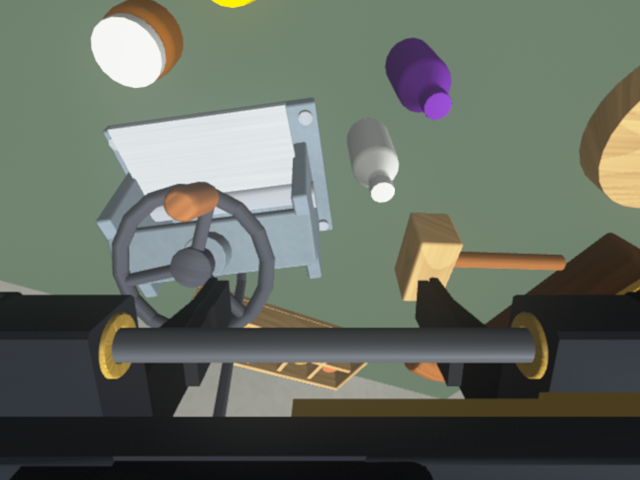

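```bash
cat > kin.py <<'E'
from goal import *
rz=lambda a:Ro.from_euler("z",a);ry=lambda a:Ro.from_euler("y",a)
def fk(q,x):
    d,h,a2,e,a3,L=x
    R1=rz(q[0]);R2=R1*ry(q[1]);R3=R2*ry(q[2]);R=R3*rz(q[3])*ry(q[4])*rz(q[5])
    return R1.apply([0,d,h])+R2.apply([0,0,a2])+R3.apply([e,0,a3])+R.apply([0,0,L]),R
E
python3 - <<'E'
from kin import *
np.set_printoptions(precision=4,suppress=True)
Q=[[1.05051990e+00,  5.28490585e-01,  1.43388280e+00,0,1.18137827e+00, -1.78512730e-01],[-0.1638,-0.0243,1.9975,0.3767,0.8908,-2.4421]]
P=[[0.20908328, 0.58822741, 0.22156282],[.4187626,.1318375,.3251757]]
T=[[ 1.70052548e-01,  9.85434404e-01, -1.01324332e-03, -3.72392973e-04],[-0.247, 0.946, 0.072, 0.197]]
for q,t in zip(Q,T): print((fk(q,[0]*6)[1].inv()*Ro.from_quat(t)).as_rotvec())
r=least_squares(lambda x:np.r_[np.ravel([fk(q,x)[0]-p for q,p in zip(Q,P)]),.001*(x-np.array([.1,.35,.4,0,.4,.2]))],[.1,.35,.4,0,.4,.2]);print(r.x,r.fun)
E
```

```text
[-0.      0.      1.5708]
[-0.0009  0.0009  1.5699]
[0.111  0.2724 0.588  0.1125 0.391  0.3054] [-0.      0.     -0.      0.     -0.      0.      0.     -0.0001  0.0002
  0.0001 -0.      0.0001]
```

```bash
cat >> kin.py <<'E'
X=np.array([0.111,0.2724,0.588,0.1125,0.391,0.3054])
LO=np.array([-3.08,-.75,.22,-1.43,0,-2.85]);HI=np.array([3.08,2.2,2.44,4.57,2.65,2.85])
def ik(p,R,q0,x=X):
    def f(q):
        pp,RR=fk(q,x);RR=RR*rz(np.pi/2)
        return np.r_[(pp-p)*5,(R*RR.inv()).as_rotvec()]
    return least_squares(f,q0)
E
python3 - <<'E'
from kin import *
np.set_printoptions(precision=3,suppress=True)
for name,q0,s in (("s1",[-.3,0,2,.4,.9,-2.6],1),("s-1",[-.3,0,2,.4,.9,.5],-1)):
    print(name)
    for ph in range(0,360,30):
        p,R=target(.031,np.radians(ph),s);r=ik(p,R,q0);print(ph,r.x,round(r.cost,6),bool(((r.x>LO)&(r.x<HI)).all()))
    for o in (.13,):
        p,R=target(o,2.71,s);r=ik(p,R,q0);print("pre",r.x,r.cost)
E
```

```text
s1
0 [-0.179  0.354  1.781  0.558  0.736 -2.773] 0.0 True
30 [-0.141  0.327  1.844  0.57   0.688 -2.762] 0.0 True
60 [-0.137  0.306  1.929  0.615  0.633 -2.815] 0.0 True
90 [-0.176  0.297  2.016  0.692  0.588 -2.939] 0.0 False
120 [-0.252  0.307  2.081  0.775  0.57  -3.103] 0.0 False
150 [-0.341  0.331  2.099  0.82   0.583 -3.235] 0.0 False
180 [-0.407  0.358  2.065  0.806  0.619 -3.28 ] 0.0 False
210 [-0.43   0.381  1.991  0.756  0.666 -3.238] 0.0 False
240 [-0.413  0.396  1.902  0.697  0.714 -3.146] 0.0 False
270 [-0.367  0.401  1.822  0.643  0.751 -3.034] 0.0 False
300 [-0.304  0.395  1.768  0.599  0.769 -2.924] 0.0 False
330 [-0.238  0.378  1.754  0.57   0.765 -2.832] 0.0 True
pre [-0.476  0.112  2.053  0.616  0.849 -3.087] 7.093654986127551e-29
s-1
0 [-0.179  0.354  1.781  0.558  0.736  0.369] 0.0 True
30 [-0.141  0.327  1.844  0.57   0.688  0.38 ] 0.0 True
60 [-0.137  0.306  1.929  0.615  0.633  0.327] 0.0 True
90 [-0.176  0.297  2.016  0.692  0.588  0.202] 0.0 True
120 [-0.252  0.307  2.081  0.775  0.57   0.038] 0.0 True
150 [-0.341  0.331  2.099  0.82   0.583 -0.094] 0.0 True
180 [-0.407  0.358  2.065  0.806  0.619 -0.138] 0.0 True
210 [-0.43   0.381  1.991  0.756  0.666 -0.097] 0.0 True
240 [-0.413  0.396  1.902  0.697  0.714 -0.004] 0.0 True
270 [-0.367  0.401  1.822  0.643  0.751  0.108] 0.0 True
300 [-0.304  0.395  1.768  0.599  0.769  0.218] 0.0 True
330 [-0.238  0.378  1.754  0.57   0.765  0.309] 0.0 True
pre [-0.476  0.112  2.053  0.616  0.849  0.054] 3.594485833243853e-29
```

```bash
python3 - <<'E'
from wr import *
p=robot.camera("scene");np.savez("scene1.npz",**p)
a=p["color"][80:340,230:510,::-1];cv2.imwrite("pics/scene1c.png",cv2.resize(a,None,fx=2.3,fy=2.3,interpolation=3))
p=robot.camera("top");np.savez("top1.npz",**p)
a=p["color"][100:400,130:470,::-1];cv2.imwrite("pics/top1c.png",cv2.resize(a,None,fx=2,fy=2,interpolation=3))
E
```

```text
(no output)
```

View pics/scene1c.png

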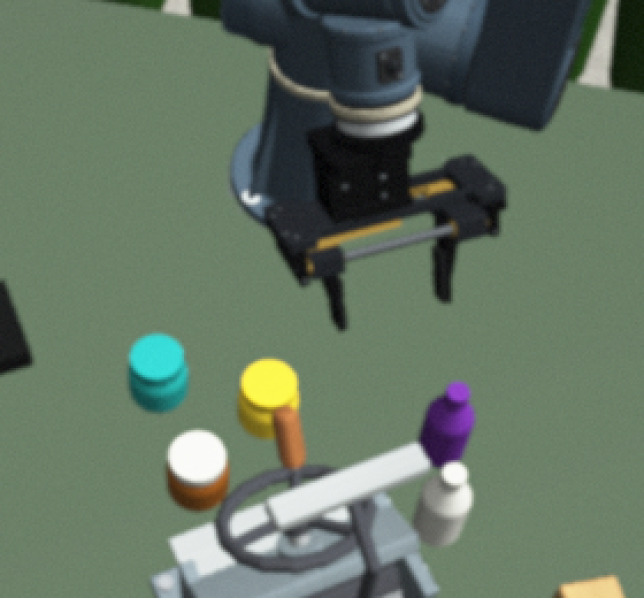

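View pics/top1c.png

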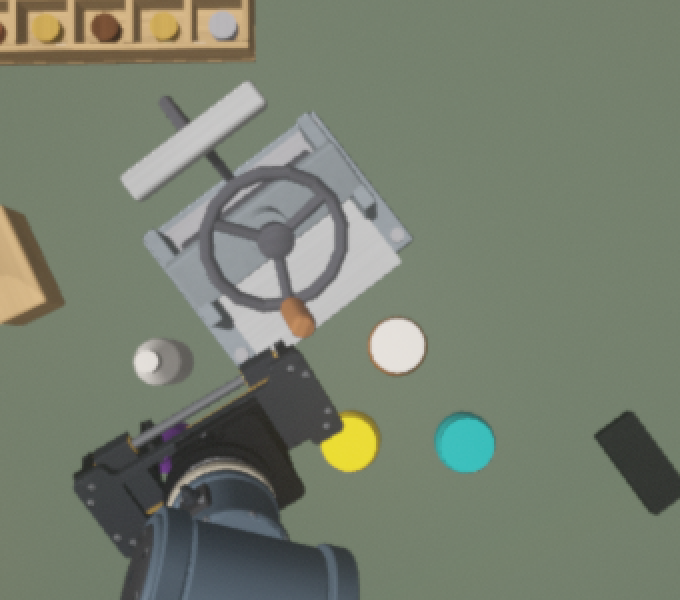

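```bash
python3 - <<'E'
from wr import *
D=[];H=[]
for nm,b in (("top0",(180,275,225,310)),("top1",(180,275,225,310)),("scene0",(230,340,310,400)),("scene1",(230,340,310,400)),("w1",(0,480,0,640))):
    d,h=clouds(ld(nm),b)
    print(nm,fit(d,h,C,YAW,2.71))
o=robot.get_obs();show(o,.13,2.70,-1)
E
```

```text
top0 [0.5666 0.0884 0.1926 0.6812 2.7287]
top1 [0.5664 0.0883 0.1936 0.7093 2.7106]
scene0 [0.5677 0.0841 0.1922 0.6628 2.6602]
scene1 [0.5677 0.0826 0.1919 0.6755 2.6234]
w1 [0.5688 0.0872 0.1907 0.6672 2.7014]
pos [417.6003 134.4816 324.7799] goal [457.084   38.7166 276.6121] shift [ 39.4837 -95.765  -48.1678] rotvec [ 1.0839  0.79   -2.6924]
```

>>> move_arm:
  rows: [1.65,-4,-2,0.0452,0.0329,-0.1122,0,1.65,-4,-2,0.0452,0.0329,-0.1122,0,1.65,-4,-2,0.0452,0.0329,-0.1122,0,1.65,-4,-2,0.0452,0.0329,-0.1122,0,1.65,-4,-2,0.0452,0.0329,-0.1122,0,1.65,-4,-2,0.0452,0.0329,-0.1122,0,1.65,-4,-2,0.0452,0.0329,-0.1122,0,1.65,-4,-2,0.0452,0.0329,-0.1122,0,1.65,-4,-2,0.0452,0.0329,-0.1122,0,1.65,-4,-2,0.0452,0.0329,-0.1122,0,1.65,-4,-2,0.0452,0.0329,-0.1122,0,1.65,-4,-2,0.0452,0.0329,-0.1122,0]

```text
time: 3.9
position: [0.438, 0.0863, 0.3008]
tool_rot: [0.459, 0.859, 0.21, 0.079]
ft_force: [0.2, 0.0, -0.2]
grip_width: 0.0871
```

>>> move_arm:
  rows: [1.65,-4,-2,0.0452,0.0329,-0.1122,0,1.65,-4,-2,0.0452,0.0329,-0.1122,0,1.65,-4,-2,0.0452,0.0329,-0.1122,0,1.65,-4,-2,0.0452,0.0329,-0.1122,0,1.65,-4,-2,0.0452,0.0329,-0.1122,0,1.65,-4,-2,0.0452,0.0329,-0.1122,0,1.65,-4,-2,0.0452,0.0329,-0.1122,0,1.65,-4,-2,0.0452,0.0329,-0.1122,0,1.65,-4,-2,0.0452,0.0329,-0.1122,0,1.65,-4,-2,0.0452,0.0329,-0.1122,0,1.65,-4,-2,0.0452,0.0329,-0.1122,0,1.65,-4,-2,0.0452,0.0329,-0.1122,0]

```text
time: 5.1
position: [0.458, 0.0383, 0.2768]
tool_rot: [0.918, 0.309, 0.233, -0.081]
ft_force: [-0.3, -0.1, -0.0]
grip_width: 0.0868
```

```bash
python3 - <<'E'
from wr import *
o,w=snap("w2");print(o["time"],o["q"],o["ft_force"]);show(o,.13,2.70,-1)
print(robot.spot_point("wrist","crank_grip"),robot.spot_point("wrist","wheel_centre"))
D,H=clouds(w,(0,480,0,640));print(len(D),len(H))
x=fit(D,H,C,YAW,2.71);print(x)
for u in (target(.044,2.7)[0],C): print(proj(w,u))
E
```

```text
5.1 [-0.4752  0.1139  2.0493  0.6141  0.8533  0.0633] [-0.3296 -0.1458 -0.0087]
pos [457.9575  38.3491 276.8432] goal [457.084   38.7166 276.6121] shift [-0.8736  0.3675 -0.2311] rotvec [-0.0036 -0.0038  0.0037]
[{'at': [322.7, 242.6], 'conf': 0.75}] [{'at': [357.6, 145.7], 'conf': 0.96}]
5560 1342
[0.5678 0.0865 0.1895 0.6526 2.6803]
[321.8167 244.2424]
[360.5975 147.6144]
```

View pics/w2.png

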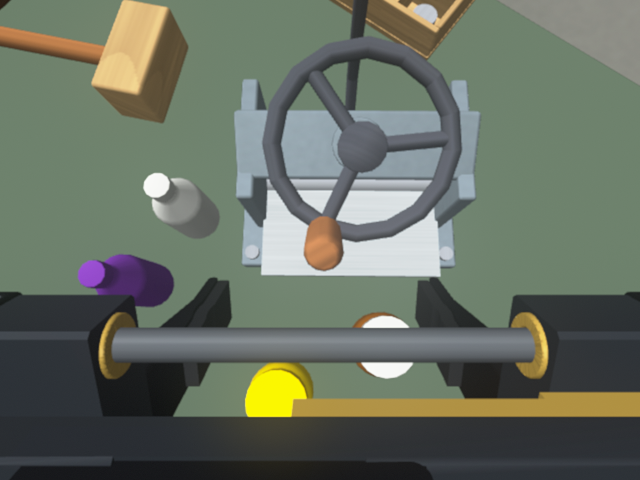

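```bash
sed -i 's/^C=.*/C=np.array([.568,.0868,.191]);YAW=.657/' goal.py; python3 - <<'E'
from wr import *
o=robot.get_obs();show(o,.031,2.69,-1)
E
```

```text
pos [457.9525  38.1024 276.9052] goal [495.5919  68.4277 188.8723] shift [ 37.6394  30.3254 -88.0329] rotvec [-0.001  -0.0019 -0.0002]
```

>>> move_arm:
  rows: [9.4,7.6,-22,0,0,0,0,9.4,7.6,-22,0,0,0,0,9.4,7.6,-22,0,0,0,0,9.4,7.6,-22,0,0,0,0,0,0,0,0,0,0,0,0,0,0,0,0,0,1,0,0,0,0,0,0,1,0,0,0,0,0,0,1,0,0,0,0,0,0,1,0,0,0,0,0,0,1,0,0,0,0,0,0,1,0,0,0,0,0,0,1]
  grip_force: 15

```text
time: 6.45
position: [0.4958, 0.0673, 0.1892]
tool_rot: [0.918, 0.31, 0.234, -0.08]
ft_force: [-0.5, -0.3, -0.1]
grip_width: 0.0387
```

```bash
cat > st.py <<'E'
from wr import *
def state(out=.031):
    o=robot.get_obs();n,a,b=axes(YAW);q=o["position"]-C;f=o["ft_force"]
    ph=np.arctan2(q@b,q@a);t=-np.sin(ph)*a+np.cos(ph)*b
    print("t",o["time"],"w",round(o["grip_width"],4),"phi",np.degrees(ph),"rad",np.hypot(q@a,q@b)*1000,"out",q@n*1000,"f n/a/b",f@n,f@a,f@b,"cw force",f@t,"|f|",np.linalg.norm(f),"rot",(target(0,0,-1)[1]*Ro.from_quat(o["tool_rot"]).inv()).as_rotvec(),"m",o["moment"])
    return o,np.degrees(ph)
def plan(ph0,step,k):
    n,a,b=axes(YAW);pr=target(.031,np.radians(ph0),-1)[0];rows=[]
    for i in range(k):
        p=target(.031,np.radians(ph0-step*(i+1)),-1)[0];rows.append(np.round((p-pr)*1000,1));pr=pr+rows[-1]/1000
    return rows
E
cat > go.py <<'E'
import sys
from st import *
state()
if len(sys.argv)>1:
    ph,step,k=map(float,sys.argv[1:4])
    for r in plan(ph,step,int(k)): print(", ".join("%g"%v for v in r)+", 0, 0, 0, 1,",end=" ")
    print()
E
python3 go.py 154.1 10 12
python3 -c "
from wr import *
snap('w3');p=robot.camera('top');cv2.imwrite('pics/top3.png',p['color'][100:400,130:470,::-1])"
```

```text
t 6.45 w 0.0387 phi 155.01563984608745 rad 67.87178569586 out 31.585770238367893 f n/a/b 0.16043540807244555 -0.5979462077991211 0.1146381921329535 cw force 0.1486443433670625 |f| 0.6296198080431029 rot [-0.0015 -0.0017  0.0042] m [-0.2649  0.3399 -0.0094]
-2, 11.3, 2.9, 0, 0, 0, 1, -0.1, 11.3, 3.7, 0, 0, 0, 1, 1.9, 10.8, 4.4, 0, 0, 0, 1, 3.6, 10.1, 5, 0, 0, 0, 1, 5.5, 9.1, 5.4, 0, 0, 0, 1, 6.9, 7.8, 5.6, 0, 0, 0, 1, 8.4, 6.2, 5.7, 0, 0, 0, 1, 9.5, 4.4, 5.6, 0, 0, 0, 1, 10.2, 2.6, 5.3, 0, 0, 0, 1, 10.8, 0.7, 4.8, 0, 0, 0, 1, 11, -1.4, 4.3, 0, 0, 0, 1, 10.8, -3.3, 3.6, 0, 0, 0, 1,
```

View pics/w3.png

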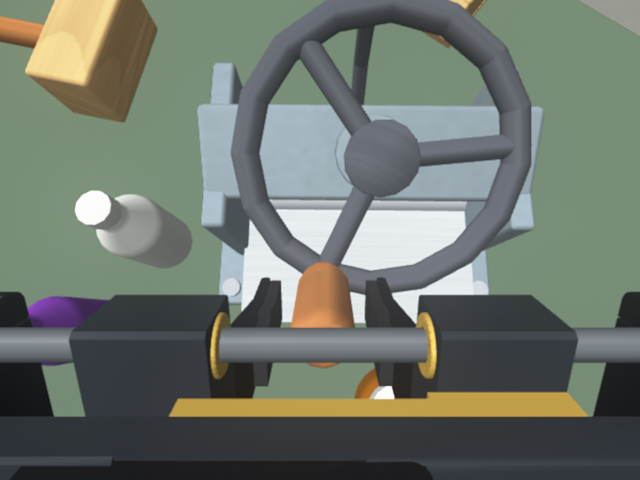

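>>> move_arm:
  rows: [0,0,0,0,0,0,1,0,0,0,0,0,0,1,0,0,0,0,0,0,1,0,0,0,0,0,0,1]

```text
time: 6.95
position: [0.4958, 0.0673, 0.189]
tool_rot: [0.918, 0.31, 0.234, -0.08]
ft_force: [-0.4, -0.8, 0.3]
grip_width: 0.0252
```

```bash
python3 go.py 155 10 12; python3 -c "
from wr import *
o,w=snap('w4');D,H=clouds(w,(0,480,0,640));print(fit(D,H,C,YAW,2.69))"
```

```text
t 6.95 w 0.0252 phi 155.02153859792773 rad 67.93871363131451 out 31.4121386437008 f n/a/b 0.649155139130266 -0.5228202585074078 -0.38111701312316515 cw force 0.5662450896300134 |f| 0.9165116448015871 rot [-0.0015 -0.002   0.0041] m [-0.3283  0.349  -0.086 ]
-2.2, 11.3, 2.8, 0, 0, 0, 1, -0.2, 11.3, 3.7, 0, 0, 0, 1, 1.7, 10.9, 4.3, 0, 0, 0, 1, 3.5, 10.2, 5, 0, 0, 0, 1, 5.2, 9.2, 5.3, 0, 0, 0, 1, 6.9, 7.8, 5.6, 0, 0, 0, 1, 8.2, 6.4, 5.7, 0, 0, 0, 1, 9.4, 4.6, 5.6, 0, 0, 0, 1, 10.2, 2.8, 5.3, 0, 0, 0, 1, 10.8, 0.8, 4.9, 0, 0, 0, 1, 10.9, -1.2, 4.4, 0, 0, 0, 1, 10.9, -3.1, 3.7, 0, 0, 0, 1, 
[0.5682 0.0869 0.1905 0.6641 2.6891]
```

>>> move_arm:
  rows: [-2.2,11.3,2.8,0,0,0,1,-0.2,11.3,3.7,0,0,0,1,1.7,10.9,4.3,0,0,0,1,3.5,10.2,5,0,0,0,1,5.2,9.2,5.3,0,0,0,1,6.9,7.8,5.6,0,0,0,1]

```text
time: 7.6
position: [0.5103, 0.1279, 0.2153]
tool_rot: [0.918, 0.311, 0.233, -0.08]
ft_force: [0.0, -3.9, -3.1]
grip_width: 0.0253
```

```bash
python3 go.py 95 10 12
```

```text
t 7.6 w 0.0253 phi 95.38423400335016 rad 68.04886042373928 out 31.17787622021552 f n/a/b -1.5773402836292474 -3.552767149126775 -3.074103059460441 cw force 3.825548210646424 |f| 4.95583155549682 rot [ 0.0001 -0.0029  0.0041] m [-0.9147  0.4046 -0.3634]
8.2, 6.4, 5.7, 0, 0, 0, 1, 9.4, 4.6, 5.6, 0, 0, 0, 1, 10.2, 2.7, 5.3, 0, 0, 0, 1, 10.8, 0.8, 4.9, 0, 0, 0, 1, 10.9, -1.1, 4.4, 0, 0, 0, 1, 10.9, -3.1, 3.6, 0, 0, 0, 1, 10.4, -5, 2.9, 0, 0, 0, 1, 9.6, -6.6, 1.9, 0, 0, 0, 1, 8.5, -8.2, 1, 0, 0, 0, 1, 7.3, -9.3, 0, 0, 0, 0, 1, 5.7, -10.4, -1, 0, 0, 0, 1, 4, -11, -1.9, 0, 0, 0, 1,
```

>>> move_arm:
  rows: [8.2,6.4,5.7,0,0,0,1,9.4,4.6,5.6,0,0,0,1,10.2,2.7,5.3,0,0,0,1,10.8,0.8,4.9,0,0,0,1,10.9,-1.1,4.4,0,0,0,1,10.9,-3.1,3.6,0,0,0,1]

```text
time: 8.2
position: [0.5703, 0.1388, 0.245]
tool_rot: [0.918, 0.311, 0.233, -0.081]
ft_force: [-4.7, -1.7, 1.3]
grip_width: 0.0253
```

```bash
python3 go.py 35 10 12;python3 - <<'E'
from wr import *
p=robot.camera("scene")
a=p["color"][80:340,230:510,::-1];cv2.imwrite("pics/scene2c.png",cv2.resize(a,None,fx=2.3,fy=2.3,interpolation=3))
E
```

```text
t 8.2 w 0.0253 phi 35.704952656083265 rad 68.14042854405498 out 31.288403086447634 f n/a/b 3.4608089782828335 -3.559425200317976 1.4872368117912524 cw force 3.285006637639566 |f| 5.18252639888778 rot [-0.0021 -0.0045  0.0026] m [-0.5722  0.9043  0.037 ]
10.4, -5, 2.8, 0, 0, 0, 1, 9.6, -6.6, 2, 0, 0, 0, 1, 8.6, -8.1, 1, 0, 0, 0, 1, 7.2, -9.4, -0, 0, 0, 0, 1, 5.7, -10.4, -1, 0, 0, 0, 1, 4, -11, -2, 0, 0, 0, 1, 2.1, -11.3, -2.8, 0, 0, 0, 1, 0.3, -11.2, -3.7, 0, 0, 0, 1, -1.7, -10.9, -4.3, 0, 0, 0, 1, -3.5, -10.2, -4.9, 0, 0, 0, 1, -5.2, -9.2, -5.4, 0, 0, 0, 1, -6.9, -7.9, -5.6, 0, 0, 0, 1,
```

View pics/scene2c.png

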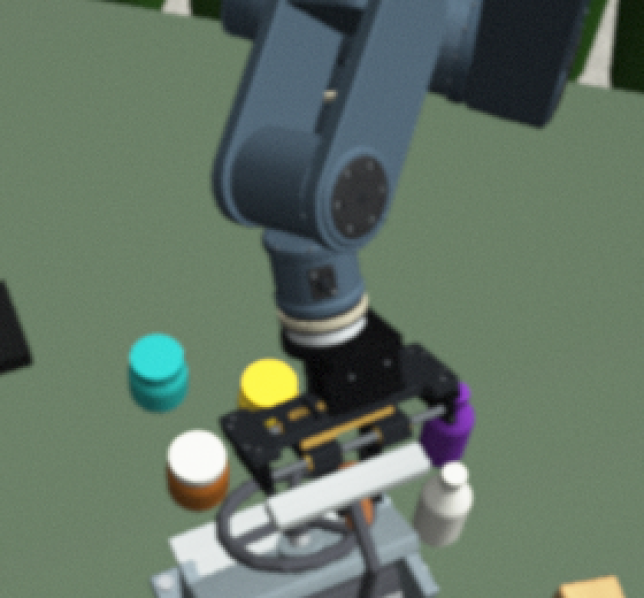

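>>> move_arm:
  rows: [10.4,-5,2.8,0,0,0,1,9.6,-6.6,2,0,0,0,1,8.6,-8.1,1,0,0,0,1,7.2,-9.4,0,0,0,0,1]

```text
time: 8.65
position: [0.6071, 0.1088, 0.2513]
tool_rot: [0.918, 0.311, 0.233, -0.081]
ft_force: [-6.3, -1.1, 3.9]
grip_width: 0.0256
```

```bash
python3 go.py -5 10 12
```

```text
t 8.65 w 0.0256 phi -5.4138973427640495 rad 68.17232132060114 out 31.583194342436165 f n/a/b 6.174192426839957 -3.0822951269801524 2.9715622620546562 cw force 2.667492553268333 |f| 7.5134131824837675 rot [-0.002  -0.0025  0.0033] m [-0.2763  1.0215  0.1872]
5.7, -10.3, -1, 0, 0, 0, 1, 4, -11, -1.9, 0, 0, 0, 1, 2.1, -11.3, -2.9, 0, 0, 0, 1, 0.3, -11.3, -3.6, 0, 0, 0, 1, -1.7, -10.9, -4.4, 0, 0, 0, 1, -3.5, -10.2, -4.9, 0, 0, 0, 1, -5.2, -9.2, -5.3, 0, 0, 0, 1, -6.9, -7.9, -5.6, 0, 0, 0, 1, -8.2, -6.3, -5.7, 0, 0, 0, 1, -9.4, -4.7, -5.6, 0, 0, 0, 1, -10.2, -2.7, -5.4, 0, 0, 0, 1, -10.8, -0.8, -4.9, 0, 0, 0, 1,
```

>>> move_arm:
  rows: [5.7,-10.3,-1,0,0,0,1,4,-11,-1.9,0,0,0,1,2.1,-11.3,-2.9,0,0,0,1,0.3,-11.3,-3.6,0,0,0,1,-1.7,-10.9,-4.4,0,0,0,1,-3.5,-10.2,-4.9,0,0,0,1,-5.2,-9.2,-5.3,0,0,0,1,-6.9,-7.9,-5.6,0,0,0,1,-8.2,-6.3,-5.7,0,0,0,1,-9.4,-4.7,-5.6,0,0,0,1,-10.2,-2.7,-5.4,0,0,0,1,-10.8,-0.8,-4.9,0,0,0,1]

```text
time: 9.85
position: [0.5647, 0.0123, 0.2011]
tool_rot: [0.918, 0.31, 0.236, -0.08]
ft_force: [0.4, 5.2, 4.5]
grip_width: 0.0257
```

```bash
python3 go.py -125 10 10
```

```text
t 9.85 w 0.0257 phi -123.24017925721348 rad 68.13832622774403 out 31.96767544598432 f n/a/b 2.2572687141973895 5.223999645968519 3.8906392886124173 cw force 2.2365960153684985 |f| 6.893657115295777 rot [-0.0035  0.0018  0.0059] m [ 0.7706 -0.0534  0.2538]
-11, 1.2, -4.4, 0, 0, 0, 1, -10.8, 3.1, -3.6, 0, 0, 0, 1, -10.4, 4.9, -2.8, 0, 0, 0, 1, -9.6, 6.7, -2, 0, 0, 0, 1, -8.6, 8.1, -1, 0, 0, 0, 1, -7.2, 9.4, 0, 0, 0, 0, 1, -5.7, 10.3, 1, 0, 0, 0, 1, -4, 11, 2, 0, 0, 0, 1, -2.1, 11.3, 2.8, 0, 0, 0, 1, -0.3, 11.3, 3.6, 0, 0, 0, 1,
```

>>> move_arm:
  rows: [-11,1.2,-4.4,0,0,0,1,-10.8,3.1,-3.6,0,0,0,1,-10.4,4.9,-2.8,0,0,0,1,-9.6,6.7,-2,0,0,0,1,-8.6,8.1,-1,0,0,0,1,-7.2,9.4,0,0,0,0,1,-5.7,10.3,1,0,0,0,1,-4,11,2,0,0,0,1,-2.1,11.3,2.8,0,0,0,1,-0.3,11.3,3.6,0,0,0,1]

```text
time: 10.85
position: [0.4933, 0.0904, 0.1956]
tool_rot: [0.918, 0.311, 0.234, -0.08]
ft_force: [2.9, -3.3, 1.1]
grip_width: 0.0254
```

```bash
python3 go.py 135 6 12
```

```text
t 10.85 w 0.0254 phi 134.56520888390165 rad 68.04080623668254 out 31.27325675123793 f n/a/b 0.8508487754023201 0.8287883306597087 -4.385479117567889 cw force 2.4869087626594553 |f| 4.543485537147154 rot [-0.     -0.0013  0.0044] m [-0.776  -0.2653 -0.4578]
0.8, 6.6, 2.5, 0, 0, 0, 1, 1.4, 6.4, 2.8, 0, 0, 0, 1, 2.1, 6.1, 3, 0, 0, 0, 1, 2.8, 5.8, 3.1, 0, 0, 0, 1, 3.3, 5.4, 3.2, 0, 0, 0, 1, 4, 4.9, 3.4, 0, 0, 0, 1, 4.4, 4.4, 3.3, 0, 0, 0, 1, 5, 3.8, 3.5, 0, 0, 0, 1, 5.4, 3.2, 3.4, 0, 0, 0, 1, 5.7, 2.5, 3.3, 0, 0, 0, 1, 6, 1.9, 3.2, 0, 0, 0, 1, 6.3, 1.2, 3.2, 0, 0, 0, 1,
```

>>> move_arm:
  rows: [0.8,6.6,2.5,0,0,0,1,1.4,6.4,2.8,0,0,0,1]
  grip_force: 12

```text
time: 11.05
position: [0.4956, 0.1034, 0.2008]
tool_rot: [0.918, 0.311, 0.234, -0.08]
ft_force: [2.9, -3.4, -0.2]
grip_width: 0.0256
```

>>> move_arm:
  rows: [2.1,6.1,3,0,0,0,1,2.8,5.8,3.1,0,0,0,1]

```text
time: 11.25
position: [0.5004, 0.1149, 0.2067]
tool_rot: [0.918, 0.311, 0.233, -0.079]
ft_force: [2.3, -4.2, 0.1]
grip_width: 0.0254
```

>>> move_arm:
  rows: [3.3,5.4,3.2,0,0,0,1,4,4.9,3.4,0,0,0,1]

```text
time: 11.45
position: [0.5075, 0.1251, 0.2131]
tool_rot: [0.918, 0.311, 0.233, -0.079]
ft_force: [0.9, -5.8, -0.5]
grip_width: 0.0255
```

>>> move_arm:
  rows: [4.4,4.4,3.3,0,0,0,1,5,3.8,3.5,0,0,0,1]

```text
time: 11.65
position: [0.5166, 0.1331, 0.2197]
tool_rot: [0.918, 0.311, 0.233, -0.079]
ft_force: [0.8, -6.2, 0.6]
grip_width: 0.0258
```

```bash
python3 go.py 87 6 14
```

```text
t 11.65 w 0.0258 phi 87.60131247740988 rad 68.1509925513316 out 31.121964755115748 f n/a/b 1.9979651447736326 -2.4666889282924176 -5.428720628878839 cw force 2.2373206102457415 |f| 6.288674475205834 rot [ 0.0011 -0.0029  0.0031] m [-1.2282  0.2762 -0.4947]
5.4, 3.2, 3.4, 0, 0, 0, 1, 5.7, 2.6, 3.3, 0, 0, 0, 1, 6.1, 1.9, 3.3, 0, 0, 0, 1, 6.2, 1.1, 3.1, 0, 0, 0, 1, 6.5, 0.5, 2.9, 0, 0, 0, 1, 6.6, -0.2, 2.8, 0, 0, 0, 1, 6.5, -0.9, 2.5, 0, 0, 0, 1, 6.6, -1.7, 2.3, 0, 0, 0, 1, 6.4, -2.3, 2, 0, 0, 0, 1, 6.2, -3, 1.7, 0, 0, 0, 1, 6, -3.6, 1.4, 0, 0, 0, 1, 5.7, -4.1, 1.1, 0, 0, 0, 1, 5.3, -4.8, 0.7, 0, 0, 0, 1, 4.8, -5.2, 0.4, 0, 0, 0, 1,
```

>>> move_arm:
  rows: [5.4,3.2,3.4,0,0,0,1,5.7,2.6,3.3,0,0,0,1]

```text
time: 11.85
position: [0.5271, 0.1388, 0.2261]
tool_rot: [0.918, 0.311, 0.232, -0.08]
ft_force: [-1.4, -6.9, 1.9]
grip_width: 0.0253
```

>>> move_arm:
  rows: [6.1,1.9,3.3,0,0,0,1,6.2,1.1,3.1,0,0,0,1]

```text
time: 12.05
position: [0.5385, 0.1421, 0.2322]
tool_rot: [0.918, 0.312, 0.231, -0.08]
ft_force: [-3.2, -7.2, 2.4]
grip_width: 0.0259
```

>>> move_arm:
  rows: [6.5,0.5,2.9,0,0,0,1,6.6,-0.2,2.8,0,0,0,1]

```text
time: 12.25
position: [0.5507, 0.1428, 0.2377]
tool_rot: [0.918, 0.312, 0.231, -0.081]
ft_force: [-5.8, -5.9, 4.4]
grip_width: 0.0255
```

>>> move_arm:
  rows: [6.5,-0.9,2.5,0,0,0,1,6.6,-1.7,2.3,0,0,0,1]

```text
time: 12.45
position: [0.5632, 0.141, 0.2425]
tool_rot: [0.918, 0.312, 0.23, -0.082]
ft_force: [-6.1, -4.4, 6.8]
grip_width: 0.0259
```

```bash
python3 go.py 39 5 16
```

```text
t 12.45 w 0.0259 phi 42.31738528329248 rad 68.09876345021 out 31.171363347289766 f n/a/b 9.572048529402055 -3.303106591709469 0.2694796792498031 cw force 2.4230337822097843 |f| 10.129523458828217 rot [-0.0017 -0.009   0.0002] m [-0.6126  0.7331 -0.065 ]
5.4, -1.9, 1.7, 0, 0, 0, 1, 5.2, -2.3, 1.5, 0, 0, 0, 1, 5.1, -2.8, 1.2, 0, 0, 0, 1, 4.9, -3.2, 1.1, 0, 0, 0, 1, 4.6, -3.6, 0.8, 0, 0, 0, 1, 4.4, -4, 0.6, 0, 0, 0, 1, 4.1, -4.3, 0.3, 0, 0, 0, 1, 3.7, -4.6, 0.1, 0, 0, 0, 1, 3.3, -4.9, -0.2, 0, 0, 0, 1, 3, -5.1, -0.4, 0, 0, 0, 1, 2.6, -5.3, -0.7, 0, 0, 0, 1, 2.1, -5.5, -0.9, 0, 0, 0, 1, 1.7, -5.6, -1.1, 0, 0, 0, 1, 1.2, -5.6, -1.4, 0, 0, 0, 1, 0.8, -5.7, -1.6, 0, 0, 0, 1, 0.2, -5.6, -1.7, 0, 0, 0, 1,
```

>>> move_arm:
  rows: [0,0,0,0,0,0,1]

```text
time: 12.55
position: [0.565, 0.1405, 0.2432]
tool_rot: [0.918, 0.311, 0.232, -0.081]
ft_force: [-1.9, -3.7, 4.2]
grip_width: 0.0252
```

```bash
python3 go.py; python3 -c "
from wr import *
o,w=snap('w5');print(o['q']);D,H=clouds(w,(0,480,0,640));print(fit(D,H,C,YAW,.7))"
```

```text
t 12.55 w 0.0252 phi 40.570470032644174 rad 68.11394104078131 out 31.23865782599819 f n/a/b 5.486495053951011 -1.2496844989985971 -1.7651383641738285 cw force -0.5280374619609515 |f| 5.897376770119452 rot [-0.0012 -0.0054  0.0017] m [-0.6193  0.356  -0.1265]
[-0.1349  0.3226  1.8666  0.5774  0.675   0.3754]
[0.5684 0.0873 0.191  0.6543 0.7025]
```

View pics/w5.png

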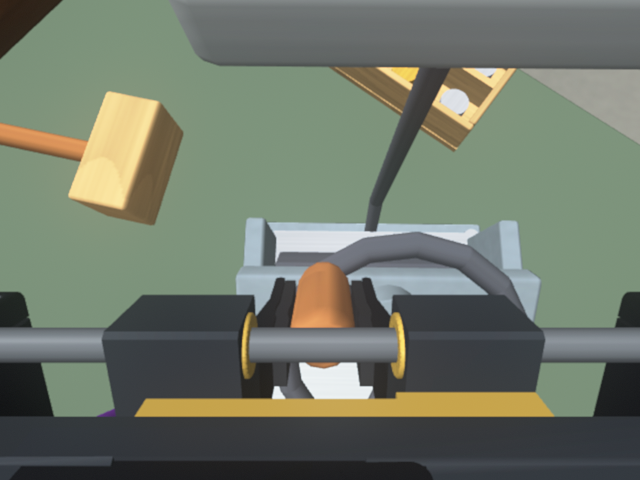

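>>> move_arm:
  rows: [5.4,-1.9,1.7,0,0,0,1,5.2,-2.3,1.5,0,0,0,1]

```text
time: 12.8
position: [0.5744, 0.137, 0.2462]
tool_rot: [0.918, 0.311, 0.231, -0.082]
ft_force: [-5.0, -1.4, 6.1]
grip_width: 0.0257
```

>>> move_arm:
  rows: [5.1,-2.8,1.2,0,0,0,1,4.9,-3.2,1.1,0,0,0,1]

```text
time: 13.0
position: [0.5849, 0.1313, 0.2488]
tool_rot: [0.918, 0.311, 0.232, -0.082]
ft_force: [-4.1, -0.3, 6.6]
grip_width: 0.0257
```

>>> move_arm:
  rows: [4.6,-3.6,0.8,0,0,0,1,4.4,-4,0.6,0,0,0,1]

```text
time: 13.2
position: [0.5943, 0.1239, 0.2506]
tool_rot: [0.918, 0.311, 0.232, -0.082]
ft_force: [-4.5, -0.0, 6.6]
grip_width: 0.0253
```

>>> move_arm:
  rows: [4.1,-4.3,0.3,0,0,0,1,3.7,-4.6,0.1,0,0,0,1]

```text
time: 13.4
position: [0.6026, 0.115, 0.2513]
tool_rot: [0.918, 0.311, 0.233, -0.082]
ft_force: [-2.9, 0.9, 6.5]
grip_width: 0.0254
```

```bash
python3 go.py
```

```text
t 13.4 w 0.0254 phi 0.9725567284914148 rad 68.04300596375792 out 31.513523192389975 f n/a/b 6.541300693271391 1.60268334368337 2.45675813671171 cw force 2.4292010666201964 |f| 7.168882005041796 rot [-0.0042 -0.0047  0.0017] m [0.0916 0.3909 0.1551]
```

>>> move_arm:
  rows: [3.3,-4.9,-0.2,0,0,0,1,3,-5.1,-0.4,0,0,0,1]

```text
time: 13.6
position: [0.6093, 0.1049, 0.2509]
tool_rot: [0.918, 0.311, 0.233, -0.082]
ft_force: [-3.0, -0.0, 7.4]
grip_width: 0.0255
```

>>> move_arm:
  rows: [2.6,-5.3,-0.7,0,0,0,1,2.1,-5.5,-0.9,0,0,0,1]

```text
time: 13.8
position: [0.6144, 0.094, 0.2496]
tool_rot: [0.918, 0.311, 0.234, -0.082]
ft_force: [-2.3, 0.7, 6.4]
grip_width: 0.0256
```

>>> move_arm:
  rows: [1.7,-5.6,-1.1,0,0,0,1,1.2,-5.6,-1.4,0,0,0,1]

```text
time: 14.0
position: [0.6176, 0.0826, 0.2472]
tool_rot: [0.918, 0.311, 0.234, -0.082]
ft_force: [-1.7, 0.2, 8.1]
grip_width: 0.0257
```

>>> move_arm:
  rows: [0.8,-5.7,-1.6,0,0,0,1,0.2,-5.6,-1.7,0,0,0,1]

```text
time: 14.2
position: [0.6188, 0.0711, 0.244]
tool_rot: [0.918, 0.311, 0.234, -0.081]
ft_force: [-2.3, 0.4, 7.5]
grip_width: 0.0257
```

```bash
python3 go.py -41 6 20
```

```text
t 14.2 w 0.0257 phi -39.69369620393766 rad 68.02744420711737 out 31.822168316169776 f n/a/b 7.314815656713352 2.2231862098190676 1.7283590437013612 cw force 2.7498317375595556 |f| 7.838131792664164 rot [-0.0037 -0.0017  0.0029] m [0.0755 0.1295 0.0526]
-0.3, -6.7, -2.4, 0, 0, 0, 1, -1, -6.5, -2.6, 0, 0, 0, 1, -1.7, -6.4, -2.8, 0, 0, 0, 1, -2.3, -6, -3, 0, 0, 0, 1, -3, -5.6, -3.2, 0, 0, 0, 1, -3.5, -5.2, -3.3, 0, 0, 0, 1, -4.1, -4.8, -3.3, 0, 0, 0, 1, -4.7, -4.2, -3.4, 0, 0, 0, 1, -5.1, -3.6, -3.4, 0, 0, 0, 1, -5.5, -3, -3.4, 0, 0, 0, 1, -5.8, -2.3, -3.3, 0, 0, 0, 1, -6.1, -1.7, -3.2, 0, 0, 0, 1, -6.4, -0.9, -3.1, 0, 0, 0, 1, -6.5, -0.3, -2.9, 0, 0, 0, 1, -6.6, 0.5, -2.7, 0, 0, 0, 1, -6.5, 1.1, -2.4, 0, 0, 0, 1, -6.6, 1.9, -2.2, 0, 0, 0, 1, -6.3, 2.5, -1.9, 0, 0, 0, 1, -6.2, 3.2, -1.7, 0, 0, 0, 1, -5.9, 3.8, -1.2, 0, 0, 0, 1,
```

>>> move_arm:
  rows: [-0.3,-6.7,-2.4,0,0,0,1,-1,-6.5,-2.6,0,0,0,1]

```text
time: 14.4
position: [0.6178, 0.0578, 0.2392]
tool_rot: [0.918, 0.311, 0.234, -0.081]
ft_force: [-1.8, -0.3, 7.5]
grip_width: 0.0256
```

>>> move_arm:
  rows: [-1.7,-6.4,-2.8,0,0,0,1,-2.3,-6,-3,0,0,0,1]

```text
time: 14.6
position: [0.614, 0.0451, 0.2334]
tool_rot: [0.918, 0.311, 0.235, -0.081]
ft_force: [-1.1, -1.0, 8.3]
grip_width: 0.0253
```

>>> move_arm:
  rows: [-3,-5.6,-3.2,0,0,0,1,-3.5,-5.2,-3.3,0,0,0,1]

```text
time: 14.8
position: [0.6077, 0.0341, 0.227]
tool_rot: [0.918, 0.311, 0.235, -0.081]
ft_force: [-1.4, -1.0, 7.8]
grip_width: 0.0256
```

>>> move_arm:
  rows: [-4.1,-4.8,-3.3,0,0,0,1,-4.7,-4.2,-3.4,0,0,0,1]

```text
time: 15.0
position: [0.599, 0.0249, 0.2202]
tool_rot: [0.918, 0.31, 0.235, -0.08]
ft_force: [-0.4, -1.5, 8.3]
grip_width: 0.0258
```

>>> move_arm:
  rows: [-5.1,-3.6,-3.4,0,0,0,1,-5.5,-3,-3.4,0,0,0,1]

```text
time: 15.2
position: [0.5886, 0.0181, 0.2134]
tool_rot: [0.918, 0.31, 0.235, -0.08]
ft_force: [-0.2, -1.7, 7.1]
grip_width: 0.0259
```

>>> move_arm:
  rows: [-5.8,-2.3,-3.3,0,0,0,1,-6.1,-1.7,-3.2,0,0,0,1]

```text
time: 15.4
position: [0.5767, 0.0139, 0.2069]
tool_rot: [0.918, 0.31, 0.235, -0.08]
ft_force: [-0.5, -2.1, 7.2]
grip_width: 0.0254
```

```bash
python3 go.py
```

```text
t 15.4 w 0.0254 phi -111.95655059901661 rad 67.99841706266946 out 31.958056834505097 f n/a/b 7.127740340429924 2.0167940652892304 -1.3429022982098278 cw force 2.372626977551212 |f| 7.528315033585881 rot [-0.0016  0.0006  0.0046] m [-0.2319 -0.0579 -0.1397]
```

>>> move_arm:
  rows: [-6.4,-0.9,-3.1,0,0,0,1,-6.5,-0.3,-2.9,0,0,0,1]

```text
time: 15.6
position: [0.5639, 0.0125, 0.2008]
tool_rot: [0.918, 0.31, 0.235, -0.08]
ft_force: [-1.2, -2.7, 6.7]
grip_width: 0.0257
```

>>> move_arm:
  rows: [-6.6,0.5,-2.7,0,0,0,1,-6.5,1.1,-2.4,0,0,0,1]

```text
time: 15.8
position: [0.5583, 0.0086, 0.1972]
tool_rot: [0.918, 0.308, 0.24, -0.072]
ft_force: [19.9, -11.9, -10.4]
grip_width: 0.0256
```

```bash
python3 go.py; python3 -c "
from wr import *
o,w=snap('w6');print(o['ft_force'],o['position']);D,H=clouds(w,(0,480,0,640));x=fit(D,H,C,YAW,-2.1);print(x,np.degrees(x[4]))"; python3 go.py
```

```text
t 15.8 w 0.0256 phi -129.2121184168055 rad 72.30464076852266 out 32.04940768495775 f n/a/b -13.193075797190122 2.452123532781683 -21.53427691959733 cw force 15.51375508894126 |f| 25.3731204478347 rot [0.0093 0.0141 0.0144] m [-2.3371 -1.558  -1.7562]
[ 19.8643 -11.8741 -10.4024] [0.5583 0.0086 0.1972]
[ 0.5681  0.0862  0.1896  0.6498 -2.1528] -123.34859836513
t 15.85 w 0.0252 phi -129.9434585689535 rad 73.1617914196268 out 32.000132665622075 f n/a/b -4.6025849836664285 2.9492878140067282 -16.398634776835607 cw force 12.789592674372464 |f| 17.285754530414994 rot [0.0111 0.0131 0.0147] m [-1.7347 -1.3787 -1.3981]
```

View pics/w6.png

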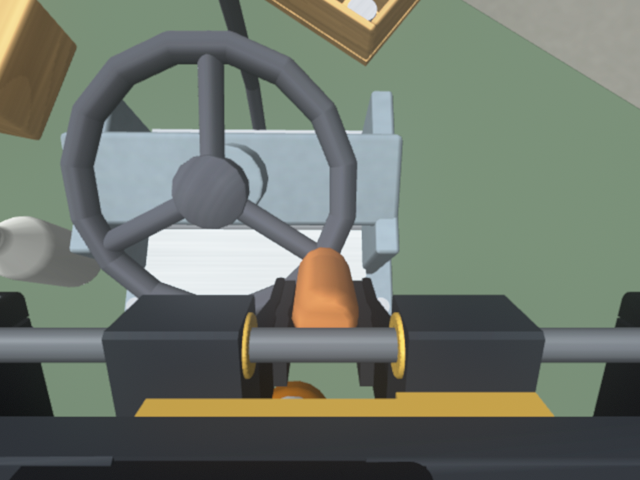

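>>> move_arm:
  rows: [0,0,0,0,0,0,0.45,0,0,0,0,0,0,0.45,0,0,0,0,0,0,0.45,0,0,0,0,0,0,0.45]

```text
time: 16.25
position: [0.5497, 0.0146, 0.1945]
tool_rot: [0.918, 0.31, 0.233, -0.081]
ft_force: [0.8, -1.7, 0.8]
grip_width: 0.0455
```

```bash
python3 go.py; python3 -c "
from wr import *
o,w=snap('w7');print(o['ft_force'],o['position']);D,H=clouds(w,(0,480,0,640));x=fit(D,H,C,YAW,-2.1);print(x,np.degrees(x[4]))
show(o,.031,np.radians(-124.2),-1)"
```

```text
t 16.25 w 0.0455 phi -137.23817949226523 rad 67.71160085372178 out 31.145089143752976 f n/a/b 0.8879261345409224 0.07723679046353227 -1.8112046544611755 cw force 1.3821947662738407 |f| 2.0186234523911875 rot [-0.0022 -0.0028  0.0038] m [-0.5079  0.1803 -0.1568]
[ 0.8228 -1.6528  0.8163] [0.5497 0.0146 0.1945]
[ 0.5681  0.0863  0.1896  0.6502 -2.1501] -123.19072642839218
pos [549.7093  14.6329 194.4989] goal [564.0208  12.7034 199.8806] shift [14.3116 -1.9295  5.3818] rotvec [-0.0022 -0.0028  0.0038]
```

>>> move_arm:
  rows: [7.2,-1,2.7,0,0,0,0.45,7.2,-1,2.7,0,0,0,0.45,0,0,0,0,0,0,1,0,0,0,0,0,0,1,0,0,0,0,0,0,1,0,0,0,0,0,0,1,0,0,0,0,0,0,1,0,0,0,0,0,0,1]
  grip_force: 20

```text
time: 17.1
position: [0.564, 0.0124, 0.2]
tool_rot: [0.918, 0.311, 0.233, -0.081]
ft_force: [1.0, 0.1, -1.0]
grip_width: 0.0254
```

```bash
python3 go.py; python3 -c "
from wr import *
o,w=snap('w8');print(o['ft_force'],o['position']);D,H=clouds(w,(0,480,0,640));x=fit(D,H,C,YAW,-2.1);print(x,np.degrees(x[4]))
print(robot.spot_point('wrist','crank_grip'))"
```

```text
t 17.1 w 0.0254 phi -124.15451129162375 rad 68.22386204616441 out 31.156186627374076 f n/a/b -1.3216343864432467 0.2448033797526559 -0.5636108648081808 cw force 0.5190074086738262 |f| 1.4574990062080198 rot [-0.0019 -0.0026  0.0038] m [-0.2969  0.3773  0.0299]
[ 1.0161  0.0719 -1.0425] [0.564  0.0124 0.2   ]
[ 0.5682  0.0863  0.1898  0.6462 -2.1328] -122.20281713666296
[{'at': [321.2, 307.8], 'conf': 0.61}]
```

View pics/w8.png

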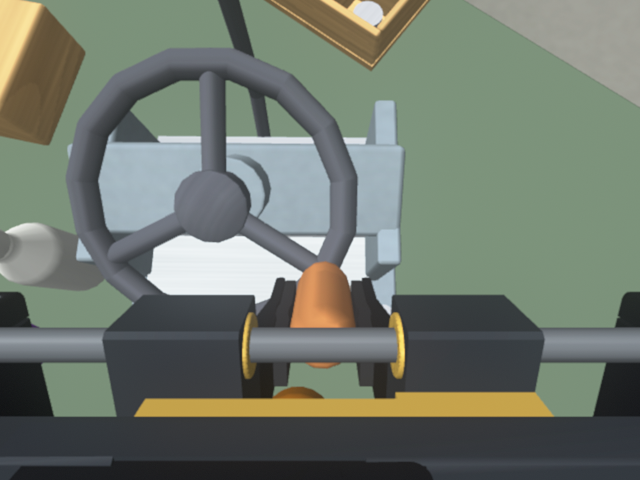

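```bash
python3 go.py -124.1 2.5 2
```

```text
t 17.2 w 0.025 phi -124.18339921869152 rad 68.21516965476394 out 31.144303281188225 f n/a/b -1.3702874197139694 -0.7322019530541602 0.3556820303704468 cw force -0.8055469448044874 |f| 1.5938371997826937 rot [-0.0019 -0.0027  0.0038] m [-0.2309  0.3825  0.0707]
-2.7, 0.1, -1.2, 0, 0, 0, 1, -2.8, 0.1, -1.1, 0, 0, 0, 1,
```

>>> move_arm:
  rows: [-2.7,0.1,-1.2,0,0,0,1,-2.8,0.1,-1.1,0,0,0,1,0,0,0,0,0,0,1]

```text
time: 17.5
position: [0.5637, 0.0123, 0.2]
tool_rot: [0.918, 0.309, 0.238, -0.079]
ft_force: [15.6, 8.1, -4.9]
grip_width: 0.0254
```

```bash
python3 go.py
```

```text
t 17.5 w 0.0254 phi -124.39732918323185 rad 68.34302964919215 out 31.305823764594884 f n/a/b -12.523468148913583 12.804936257318882 -3.1239137940918775 cw force 12.330651026144444 |f| 18.181377407220012 rot [-0.0033  0.0066  0.0086] m [ 0.7268 -1.4147 -0.1491]
```

```bash
python3 go.py -124.4 -10 9
```

```text
t 17.5 w 0.0254 phi -124.39732918323185 rad 68.34302964919215 out 31.305823764594884 f n/a/b -12.523468148913583 12.804936257318882 -3.1239137940918775 cw force 12.330651026144444 |f| 18.181377407220012 rot [-0.0033  0.0066  0.0086] m [ 0.7268 -1.4147 -0.1491]
10.7, 0.9, 5, 0, 0, 0, 1, 10.2, 2.9, 5.3, 0, 0, 0, 1, 9.3, 4.7, 5.6, 0, 0, 0, 1, 8.2, 6.5, 5.7, 0, 0, 0, 1, 6.7, 8, 5.6, 0, 0, 0, 1, 5.2, 9.2, 5.3, 0, 0, 0, 1, 3.4, 10.3, 4.9, 0, 0, 0, 1, 1.5, 10.9, 4.3, 0, 0, 0, 1, -0.3, 11.3, 3.6, 0, 0, 0, 1,
```

>>> move_arm:
  rows: [5.4,-0.2,2.3,0,0,0,1,10.7,0.9,5,0,0,0,1,10.2,2.9,5.3,0,0,0,1,9.3,4.7,5.6,0,0,0,1,8.2,6.5,5.7,0,0,0,1,6.7,8,5.6,0,0,0,1,5.2,9.2,5.3,0,0,0,1,3.4,10.3,4.9,0,0,0,1,1.5,10.9,4.3,0,0,0,1,-0.3,11.3,3.6,0,0,0,1,0,0,0,0,0,0,1,0,0,0,0,0,0,1]

```text
time: 18.7
position: [0.6183, 0.0781, 0.2452]
tool_rot: [0.918, 0.311, 0.233, -0.082]
ft_force: [-0.4, 2.8, -2.3]
grip_width: 0.0253
```

```bash
python3 go.py; python3 -c "
from wr import *
o,w=snap('w9');print(o['ft_force'],o['position']);D,H=clouds(w,(0,480,0,640));x=fit(D,H,C,YAW,-.6);print(x,np.degrees(x[4]))"
```

```text
t 18.7 w 0.0253 phi -33.734115861229434 rad 67.71770711213527 out 31.047865073143782 f n/a/b -2.6861023784319786 0.1513867632568663 2.4883943272710045 cw force 2.153478532215165 |f| 3.664719671066511 rot [-0.0033 -0.0035  0.0027] m [-0.0072  0.5488  0.1495]
[-0.3949  2.838  -2.2847] [0.6183 0.0781 0.2452]
[ 0.5693  0.0861  0.1909  0.6207 -0.5389] -30.87842038333845
```

View pics/w9.png

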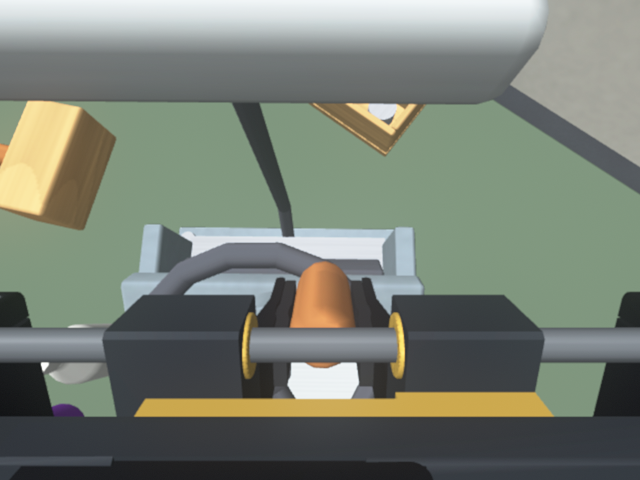

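```bash
python3 - <<'E'
from wr import *
n,a,b=axes(YAW)
for nm,ph0,ph in (("w1",2.7,None),("w2",2.7,None),("w3",2.7,155.0),("w4",2.7,155.0),("w5",.7,40.6),("w6",-2.15,None),("w7",-2.15,None),("w8",-2.15,-124.2),("w9",-.58,-33.7)):
    D,H=clouds(ld(nm),(0,480,0,640))
    r=[]
    for CC in (C,C+[.0003,-.0003,-.001]):
        def res(x):
            g=CC+.068*(np.cos(x[0])*a+np.sin(x[0])*b);w=H-g;hh=w@n;k=hh>.01
            return np.clip(np.linalg.norm(w-np.outer(hh,n),axis=1)-.0125,-.02,.02)
        r.append(np.degrees(least_squares(res,[ph0],loss="soft_l1",f_scale=.002).x[0]))
    print(nm,len(H),r,ph)
E
```

```text
w1 1041 [np.float64(155.9731192522081), np.float64(155.50393845370573)] None
w2 1342 [np.float64(156.0312614868268), np.float64(155.30123196954236)] None
w3 3004 [np.float64(154.95928577877032), np.float64(154.35626506905407)] 155.0
w4 3176 [np.float64(154.97076651217233), np.float64(154.3825753864521)] 155.0
w5 1101 [np.float64(40.17416775408082), np.float64(39.96963719555746)] 40.6
w6 4114 [np.float64(-124.76193412917236), np.float64(-124.4588126642513)] None
w7 4647 [np.float64(-124.66508570182852), np.float64(-124.35307330186588)] None
w8 3323 [np.float64(-123.80097747469446), np.float64(-123.49644935688916)] -124.2
w9 924 [np.float64(-33.18321945137086), np.float64(-32.63365847444698)] -33.7
```

>>> move_arm:
  rows: [0,0,0,0,0,0,0,0,0,0,0,0,0,0,0,0,0,0,0,0,0,0,0,0,0,0,0,0,0,0,0,0,0,0,0,0,0,0,0,0,0,0,0,0,0,0,0,0,0,0,0,0,0,0,0,0,-7.6,-5.9,17.6,0,0,0,0,-7.6,-5.9,17.6,0,0,0,0,-7.6,-5.9,17.6,0,0,0,0,-7.6,-5.9,17.6,0,0,0,0]

```text
time: 19.95
position: [0.5883, 0.0532, 0.3165]
tool_rot: [0.918, 0.311, 0.234, -0.08]
ft_force: [0.5, -1.1, 0.1]
grip_width: 0.0871
```

>>> move_arm:
  rows: [-11.4,-8.8,26,0,0,0,0,-11.4,-8.8,26,0,0,0,0,-20,-5,10,0,0,0,0,-20,-5,10,0,0,0,0,-20,-5,0,0,0,0,0,-20,-5,0,0,0,0,0,0,0,0,0,0,0,0]

```text
time: 20.65
position: [0.484, 0.0159, 0.3878]
tool_rot: [0.918, 0.31, 0.233, -0.08]
ft_force: [0.2, -0.1, 0.7]
grip_width: 0.087
```

```bash
python3 - <<'E'
from wr import *
o,w=snap('w10');print(o['time'],o['ft_force'],o['position'])
n,a,b=axes(YAW)
def ang(w,box,ph0):
    D,H=clouds(w,box)
    def res(x):
        g=C+.068*(np.cos(x[0])*a+np.sin(x[0])*b);q=H-g;hh=q@n
        return np.clip(np.linalg.norm(q-np.outer(hh,n),axis=1)-.0125,-.02,.02)
    return len(H),np.degrees(least_squares(res,[ph0],loss="soft_l1",f_scale=.002).x[0]),fit(D,H,C,YAW,ph0)
print(ang(w,(0,480,0,640),-.58))
p=robot.camera("top");cv2.imwrite("pics/top9.png",cv2.resize(p["color"][100:400,130:470,::-1],None,fx=2,fy=2))
print(ang(p,(150,275,225,330),-.58))
p=robot.camera("scene");cv2.imwrite("pics/scene9.png",cv2.resize(p["color"][80:340,230:510,::-1],None,fx=2.3,fy=2.3))
E
```

```text
20.65 [ 0.1721 -0.131   0.664 ] [0.484  0.0159 0.3878]
(20, np.float64(-33.54873119350128), array([ 0.568 ,  0.0867,  0.1899,  0.6604, -0.5726]))
(24, np.float64(-34.56010416765324), array([ 0.5665,  0.0877,  0.1926,  0.6893, -0.6339]))
```

View pics/w10.png

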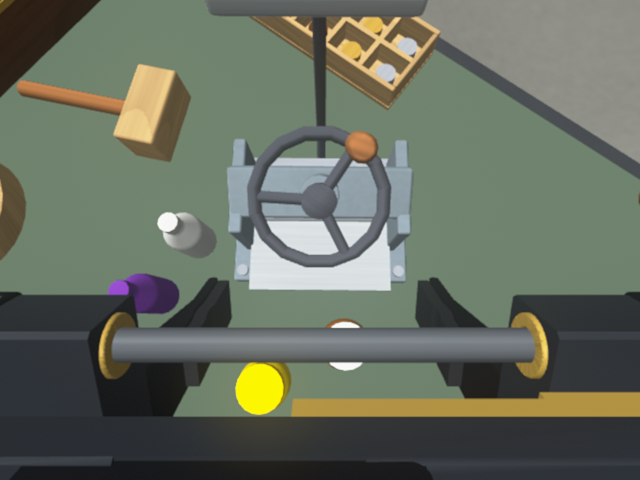

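View pics/scene9.png

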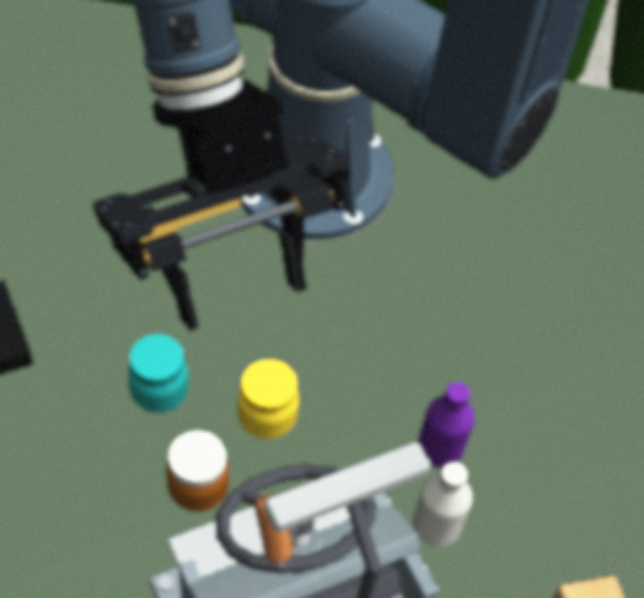

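```bash
python3 -c "
from rig import robot
print(robot.hand_in())"
```

```text
the job is handed in; nothing more can be done
None
```

I wound the handwheel clockwise about 1.78 turns until it hit the stop. I then backed it off about 90–91°, released the handle and moved the arm clear, and handed the job in at about 21 s.

- **The stop:** on contact the force along the handle's path rose from about 2.5 N to 15.5 N and the handle slipped in the grip. I re-gripped it and pressed a second time. It gave 12 N with no movement beyond the stop at −124.4°.
- **The quarter turn:** at the end of the turn the tool position gave 90.7° of back-off. After release the wrist camera put the handle at −33.5° and the top camera at −34.6°, against a target of −34.4°. Both of those fits used only about 20 pixels of handle. An earlier wrist fit, taken while still gripped, read −33.2° (about 91°). They agree to about 1.5°, so I left the wheel where it was.
- **Surroundings:** in the last pictures the white glue bottle and the amber wax jar are both standing upright where they were. The force readings I saw never passed about 25 N, taken at the end of each move. The last one was under 1 N, with nothing touching.

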